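Clamp a block with a ratchet-lever strap clamp

TASK

Push the aluminium block gently along the slotted plate, under the raised nose of the clamp strap, until it sits squarely home against the end stop. Then tighten the clamp nut with its ratchet lever, in short swings to and fro between the angle plate and the idle stud, until you feel the strap pinch the block firmly (about 15 N of pull at the lever's grip), no harder, since soft aluminium marks; let go and leave the other tools where they lie.

Things in the scene. Friction and masses are not known exactly. Their poses are not given: they have to be found in the camera images.
- plate: Bright steel T-slot plate fixed on the bench, 290 (x) by 330 (y) by 22 mm thick, slots along x. Origin: underside, on the vertical axis of the clamp stud; z up. 'Plate frame' below means this frame, in mm. It stands within 0.3 rad of the world's axes, its -x side towards the robot.
- block: Loose aluminium block, 70 (x) by 56 (y) by 32 mm high, about 0.34 kg, four small holes in its top; origin: centre of its underside. It lies on the plate's top (z 22 in the plate frame), 50 to 95 mm short of home along the plate's x, up to 10 mm off in y and up to 0.2 rad askew; it slides at about 1 N.
- stop (a point): Lower edge, middle, of the end stop's face: (35, 75, 22) in the plate frame, same axes. The stop is a rigid dark steel block, 70 mm wide (y), 28 mm high; its face looks to the plate's -x. Home: the block's +x end flat against this face, so the block's origin 35 mm in -x of this point; sideways within 18 mm, square within 0.05 rad.
- strap: Dark steel clamp strap, 180 by 36 by 16 mm, along the plate's y over x -18 to 18, from its heel (y -85) to its nose end (y 95); origin under the heel, at (0, -70, 54) in the plate frame. A spring holds it up against the nut. Strap top z 70 to 76, its washer 4 mm more.
- strap_nose (a point): Middle of the underside of the strap's nose, above the block's home. It starts 1.5 to 5.5 mm clear of the block's top and sinks about 1.3 mm for each radian the nut turns; the bite is felt rather than seen. The nut has 1.4 to 3.9 rad to go to the bite, different every time.
- stud (a point): Point on the vertical axis of clamp stud, nut and lever, at (0, 0, 104) in the plate frame; fixed. About it lies the lever's round ratchet head, 76 mm across, z 90 to 112 in the plate frame; the stud's end shows at z 122. The nut keeps its place when the pull on the lever ends.
- knob_grip (a point): Grip point, about z 147 in the plate frame, on the axis of the lever's upright black grip: 26 mm thick, z 110 to 172, free to revolve about its own vertical axis. It travels on a level circle of radius 120 mm about stud (sinking 3 mm at most). The lever's steel bar below it lies at z 95 to 107.
- lever (a joint): Lever angle, 0 to 1.36 rad, rigid stops at both ends, stays where left. At q the lever points from the stud along (sin(0.68-q), -cos(0.68-q)) in the plate frame: growing q is clockwise from above, grip moving to the plate's -x. Clockwise turns the nut tighter; counter-clockwise clicks over freely every 0.35 rad, so a full swing gains about 1.05 rad.
- pull (a point): Point under the grip, on the lever bar. Pull at the grip along its circle, clockwise, in slow motion: 2 to 4 N while the strap is free; after the bite it rises about 9 N per radian of nut. 15 N is right: the nose then presses with about 50 N. 11 N gives only 25 N (too slack), 21 N gives 90 N and marks the block. When the motion stops the reading sinks: friction holds the nut.
- angle_plate (a point): Top edge, middle, of the face of the upright grey angle plate fixed on the plate: (94, -100, 118) in the plate frame; it reaches over y -155 to -45 and stops the lever at 0. Fingertips kept above z 122 in the plate frame pass over it and over the idle stud.
- idle_stud (a point): Top of the idle stud, 16 mm thick, standing at (-81, -70) in the plate frame, top at z 118; it stops the lever at 1.36.
- step_block: Bystander: spare stepped steel block, 34 by 34 by 28 mm, on the plate near its -x, -y corner; origin under its centre.
- t_nut: Bystander: spare T-shaped nut, 34 by 28 by 19 mm, on the plate near its +x, +y corner; origin under its centre.
- chip_brush: Bystander: brush lying on the bench to the right (-y) of the plate; origin under its middle.
- hammer: Bystander: hammer lying on the bench to the right of the plate; origin under its middle.
- file_big: Bystander: flat file, 400 mm with its wooden handle, on the bench to the left (+y) of the plate; origin under the root of its blade.
- file_small: Bystander: flat file, 330 mm with its wooden handle, beside the big one; origin under the root of its blade.
Not all that is in view belongs to the job. Of the things like the block, leave any that is black, blue or red; of the rest the larger one is meant.

How it is judged:
By the outcome, as a careful person would: the job done as asked, in the order asked, and still so for the second after the job is handed in, with the robot touching nothing.
It also fails if it takes over 69 s, if anything falls off the work surface, if the arm or the gripper's body presses on something with over 40 N, if the wrist force passes 120 N, or if a joint passes its speed limit or range.

ROBOT

A 6-joint arm with a two-finger parallel gripper is mounted at the origin on the work surface. World frame = base frame: x ahead of the robot, y to its left, z up, the work surface at z = 0. Lengths are in mm, angles in rad, forces in N, time in s.
With the tool pointing down it reaches from about 275 to 750 mm from the base axis. Payload 10.2 kg.
Tool frame: the origin (TCP) lies between the finger pads; the fingertips stand 17 mm ahead of it and the grasp point (between the pads) lies 2 mm behind it; z points along the fingers, y is the line along which they close (so a half turn about z gives the same grasp; the last joint's range is limited). The gripper opens to 85 mm and grips with 20 to 120 N. Pads are 22 mm wide; open, the fingers measure 114 mm over their backs; the gripper's body (76 mm by 85 mm) begins 54 mm behind the grasp point. The pads swing forward as they close: fully open they stand 13 mm farther back than shut.
Start: joints at [0.884, 0.313, 1.498, -0, 1.331, -0.223], TCP at [234.872, 469.539, 248.294] pointing down, gripper open.
Joint ranges: [-2.94, 2.94], [-0.97, 2.17], [0.19, 2.56], [-1.23, 4.37], [0.02, 3.11], [-2.88, 2.88]. Speed limits (rad/s): [2.39, 2.39, 3.01, 3.14, 3.14, 3.14].

INTERFACE

Orientations are given as a unit quaternion [w, x, y, z].
In Python, from rig import * gives the robot as it stands.
- The arm moves only by the tool step_arm, never from a script. Its argument "commands" is text: rows parted by semicolons, each of 7 numbers parted by spaces: the opening, from 0 (shut) to 1 (fully open), then the shift along the tool's x, y, z in cm, then the turn, a rotation vector about the tool's x, y, z in rad. In form: hand x y z rx ry rz; .... A call has 1 to 20 rows; each row is the pose to reach, as a shift and turn from the pose commanded when the call began, along the tool's axes at that moment; what a row does not reach only later rows make up. A row lasts 1/12 s, in which the tool goes at most 41.7 mm and 7.16 degrees, less where a joint would pass 70% of its speed; a pose out of reach is approached as far as the arm can. A call with a gripper value outside its range is refused whole. The fingers move at their own pace and stop on an object; "newtons" is the grip in N (left out, the last holds). Time passes only in rows, so rows that repeat a pose let the fingers close. It gives the time, the measured TCP pose, the force, the opening and the grip force at its end, in the units of the state.
- sense(): the state, without advancing time (a new reading comes with each control period).
- capture(name): name is "scene" or "top" or "wrist"; returns the picture (400x640x3 uint8, red, green, blue); there is no depth.
- camera_model(name): a dict with "mtx" (3x3 intrinsics, pixels), "eye" and "rotation" of the camera in the world. Camera axes: x right, y down, z forward; pixel columns grow to the right and rows downward; lengths in mm; the calibration is good to about 2 mm. A picture is of the moment at which its call begins: read the wrist's pose just before it. camera_model takes no time and is no camera call; for the wrist camera it gives the pose at the moment of the call.
- finish_job(): hands the job in; it is judged then, once.
Trained networks look in the newest picture that a camera, given by its name, has taken for a name from the list of things; names that differ only in an ending like _2 or _b are one class to them, and where a whole thing is asked for, a point or a joint stands for the part that bears it (a point fixed in the world has none). Each returns a list of dicts, best first, with "score" (0 to 1); they miss things now and then, are a little off and sometimes report something else, mostly with a low value. They report only what shows in the picture. A call takes as long as a camera call. They do not tell look-alikes from the thing itself.
- search_frame(camera, label): "rect" ([centre column, centre row, width, height] in pixels, round what is visible of it).
- trace(camera, label): "mask" (400x640 bool, what is visible of it) and "rect" ([centre column, centre row, width, height] in pixels, round what is visible of it).
- spot_point(camera, label): "xy" ([column, row] in pixels: a listed point, or the origin of a listed thing).
The state is a dict: "time_s": time; "joints": joint angles; "dq": joint speeds; "tau": joint torques, N m; "eef_pos": TCP position; "ee_rot": TCP orientation; "force": force on the tool from outside, world axes, zero at the start; "wrist_torque": the same for the moment, N m; "grip_width": opening from 0.0 (shut) to 1.0 (fully open); "grip_force": force on a finger pad.
Only numpy, scipy, OpenCV 4.12 (cv2) and the standard library are available. Lean on these libraries where they do the work, as an engineer would, in place of code of your own. Each camera call takes 0.05 s, during which the arm holds its last target. There are 200 camera calls.

## Working session

There is one attempt and no reset: what is moved stays moved. The work goes in short steps, Python scripts to look and compute and a tool call to move; the robot and the scene stay as the last step left them, time stands still between calls to the robot, and variables do not carry over. Pictures are saved under pics/ and viewed, at most 10 in all, crops included, and the job is handed in when it is done.

Besides the shell and the picture viewer there is one more tool, called after "Request:" in YAML: its name, and indented under it one key for each argument. step_arm: Moves the arm, as the interface text tells. Its arguments: {"type":"object","properties":{"commands":{"type":"string"},"newtons":{"type":"number"}},"required":["commands"]}

```bash
mkdir -p pics; ls; python3 - <<'E'
from rig import *
import cv2,numpy as np
for c in ("top","scene"):
    im=capture(c); cv2.imwrite(f"pics/{c}0.png",im[:,:,::-1])
    m=camera_model(c); print(c,np.round(m["mtx"],1).tolist(),np.round(m["eye"],1),np.round(m["rotation"],4).tolist())
    for l in ("plate","block","stop","strap_nose","stud","knob_grip","angle_plate","idle_stud","strap"):
        print(l,[(round(d["score"],2),np.round(d["xy"],1).tolist()) for d in spot_point(c,l)[:4]])
    print([(round(d["score"],2),np.round(d["rect"]).tolist()) for d in search_frame(c,"block")[:4]])
print(sense())
E
```

```text
pics
top [[374.4, 0.0, 320.8], [0.0, 374.4, 201.3], [0.0, 0.0, 1.0]] [ 414.4  -10.5 1039.3] [0.0401, -0.7015, 0.7108, -0.0316]
plate [(0.8, [306.4, 191.1]), (0.28, [487.1, 235.0])]
block [(0.98, [405.3, 176.7]), (0.76, [285.4, 214.8]), (0.76, [263.6, 275.6]), (0.67, [400.7, 236.7])]
stop [(0.91, [277.2, 182.0])]
strap_nose [(0.56, [279.8, 191.0])]
stud [(0.97, [309.7, 184.6])]
knob_grip [(0.85, [354.9, 172.2])]
angle_plate [(0.88, [341.8, 144.0])]
idle_stud [(0.56, [336.9, 212.7])]
strap [(0.74, [335.0, 185.9]), (0.63, [339.8, 144.0])]
[(0.94, [285.0, 218.0, 27.0, 29.0]), (0.9, [406.0, 178.0, 32.0, 27.0]), (0.66, [221.0, 174.0, 20.0, 15.0]), (0.62, [264.0, 275.0, 23.0, 19.0])]
scene [[428.1, 0.0, 317.7], [0.0, 428.1, 197.1], [0.0, 0.0, 1.0]] [1158.6 -116.  1062.2] [-0.2309, 0.7391, 0.6035, -0.1903]
plate [(0.8, [330.2, 229.9])]
block [(0.82, [350.9, 158.0]), (0.72, [235.5, 257.6]), (0.56, [344.7, 204.2]), (0.5, [414.5, 232.2])]
stop [(0.79, [360.1, 224.0]), (0.26, [156.8, 219.9])]
strap_nose [(0.59, [303.9, 246.7]), (0.56, [352.3, 212.1])]
stud [(0.56, [330.3, 211.7])]
knob_grip [(0.
[... 280 characters left out ...]
.0, 20.0])]
{'time_s': 1.1, 'joints': array([ 8.83623665e-01,  3.12918412e-01,  1.49772037e+00, -3.57568787e-05,
        1.33101344e+00, -2.23424038e-01]), 'dq': array([-0.00106734,  0.00067007,  0.0001127 ,  0.00290912,  0.00143298,
        0.00026631]), 'tau': array([ 1.95012535e-04, -4.12167513e+01, -2.59893751e+01, -2.33742630e-04,
        5.82395805e-04, -7.02976067e-06]), 'eef_pos': array([234.86075243, 469.53131252, 248.27707338]), 'ee_rot': array([ 2.50141050e-06,  2.29797944e-01,  9.73238359e-01, -3.43851940e-05]), 'force': array([-0.57360155, -0.08267693, -0.93433042]), 'wrist_torque': array([0.02676594, 0.02804155, 0.03671447]), 'grip_force': 0.0, 'grip_width': 1.0049945610205036}
```

```bash
python3 - <<'E'
import cv2
a=cv2.imread("pics/top0.png")[110:310,190:440]
cv2.imwrite("pics/topc.png",cv2.resize(a,None,fx=3,fy=3,interpolation=cv2.INTER_CUBIC)[:600])
a=cv2.imread("pics/scene0.png")[110:300,200:450]
cv2.imwrite("pics/scenec.png",cv2.resize(a,None,fx=3,fy=3,interpolation=cv2.INTER_CUBIC)[:600])
E
cat > h.py <<'E'
from rig import *
import cv2,numpy as np
from scipy.spatial.transform import Rotation as R
def ray(m,px):
    d=m["rotation"]@np.linalg.inv(m["mtx"])@np.array([px[0],px[1],1.]); return d/np.linalg.norm(d)
def onz(m,px,z):
    d=ray(m,px); e=np.array(m["eye"]); return e+d*(z-e[2])/d[2]
def proj(m,P):
    c=(np.array(P)-m["eye"])@m["rotation"]; p=c@np.array(m["mtx"]).T; return p[...,:2]/p[...,2:]
class Plate:  # x,y,yaw of plate frame (world z of underside = 0)
    def __init__(s,x,y,a): s.o=np.array([x,y]);s.a=a;s.M=np.array([[np.cos(a),-np.sin(a)],[np.sin(a),np.cos(a)]])
    def w(s,p): p=np.array(p,float); return np.r_[s.M@p[:2]+s.o,p[2:]]
    def l(s,p): p=np.array(p,float); return np.r_[s.M.T@(p[:2]-s.o),p[2:]]
E
python3 - <<'E'
from h import *
from scipy.optimize import least_squares
mt,ms=camera_model("top"),camera_model("scene")
print("rotdet",onz(mt,(320,200),0),onz(ms,(320,200),0))
pts=[(mt,(277.2,182),(35,75,22)),(mt,(309.7,184.6),(0,0,104)),(mt,(341.8,144),(94,-100,118)),(mt,(336.9,212.7),(-81,-70,118)),
(ms,(360.1,224),(35,75,22)),(ms,(330.3,211.7),(0,0,104)),(ms,(303.6,246.1),(94,-100,118)),(ms,(295.1,189.7),(-81,-70,118))]
f=lambda v:np.concatenate([proj(m,Plate(*v).w(P))-p for m,p,P in pts])
s=least_squares(f,[450,0,0],loss="soft_l1"); print(s.x,np.round(s.fun,1))
P=Plate(*s.x)
g=onz(mt,(354.9,172.2),147); print("grip",g,P.l(g), onz(ms,(284.6,214.3),147))
for n,p in (("a",(405.3,176.7)),("b",(285.4,214.8)),("c",(263.6,275.6)),("d",(400.7,236.7))): print(n,P.l(onz(mt,p,22)))
E
```

```text
Traceback (most recent call last):
  File "h.py", line 7, in onz
    d=ray(m,px); e=np.array(m["eye"]); return e+d*(z-e[2])/d[2]
  File "h.py", line 5, in ray
    d=m["rotation"]@np.linalg.inv(m["mtx"])@np.array([px[0],px[1],1.]); return d/np.linalg.norm(d)
      ~~~~~~~~~~~~~^~~~~~~~~~~~~~~~~~~~~~~~
ValueError: matmul: Input operand 1 has a mismatch in its core dimension 0, with gufunc signature (n?,k),(k,m?)->(n?,m?) (size 3 is different from 4)
```

View pics/topc.png

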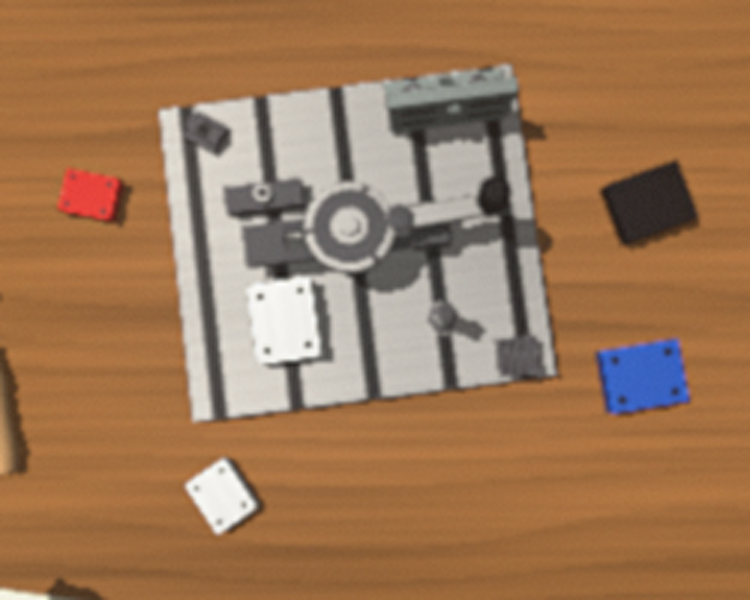

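View pics/scenec.png

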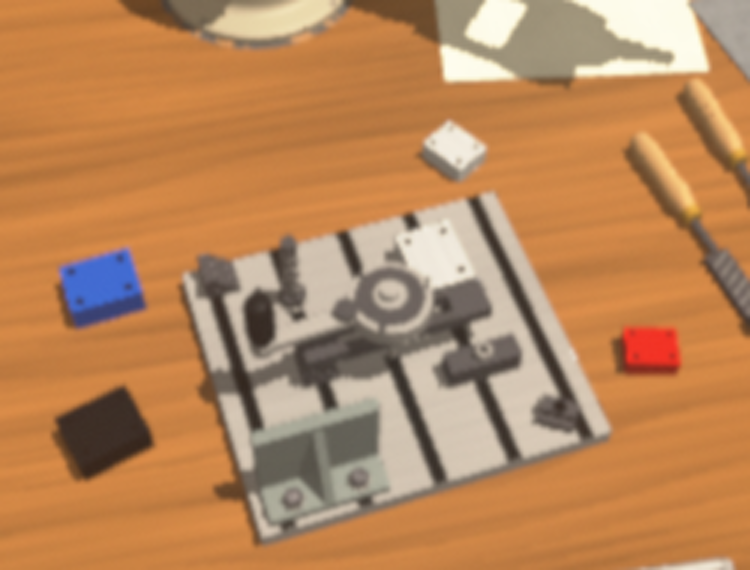

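Top view: the candidates are the white block on the plate (285,216), the small white one on the bench (264,275), black (406,178), blue (405,236) and red (220,175). The larger white one, on the plate with four holes, is meant, and this enlarged crop confirms it. The lever points right towards (354,174), angle plate at (340,144), idle stud at (337,214). Scene crop agrees.

```bash
sed -i 's/^def ray/def Q(m):\n    q=np.array(m["rotation"]); return R.from_quat(np.r_[q[1:],q[0]]).as_matrix()\ndef ray/; s/d=m\["rotation"\]@/d=Q(m)@/; s/@m\["rotation"\];/@Q(m);/' h.py
python3 - <<'E'
from h import *
from scipy.optimize import least_squares
mt,ms=camera_model("top"),camera_model("scene")
print("chk",onz(mt,(320,200),0),onz(ms,(320,200),0))
pts=[(mt,(277.2,182),(35,75,22)),(mt,(309.7,184.6),(0,0,104)),(mt,(341.8,144),(94,-100,118)),(mt,(336.9,212.7),(-81,-70,118)),
(ms,(360.1,224),(35,75,22)),(ms,(330.3,211.7),(0,0,104)),(ms,(303.6,246.1),(94,-100,118)),(ms,(295.1,189.7),(-81,-70,118))]
f=lambda v:np.concatenate([proj(m,Plate(*v).w(P))-p for m,p,P in pts])
s=least_squares(f,[450,0,0],loss="soft_l1"); print(s.x,np.round(s.fun,1))
P=Plate(*s.x)
g=onz(mt,(354.9,172.2),147); print("grip",g,P.l(g), onz(ms,(284.6,214.3),147))
capture("top"); 
for t in trace("top","block")[:4]:
    c,wh,a=cv2.minAreaRect(np.argwhere(t["mask"])[:,::-1].astype(np.float32)); 
    bx=cv2.boxPoints((c,wh,a)); w=np.array([P.l(onz(mt,p,54)) for p in bx]); print(np.round(c),np.round(w[:,:2],0).tolist(),w.mean(0).round(1))
for n,p in (("b",(285.4,214.8)),): print(n,P.l(onz(mt,p,22)))
# plate outline
t=trace("top","plate")[0]; c,wh,a=cv2.minAreaRect(np.argwhere(t["mask"])[:,::-1].astype(np.float32)); print("plate",[onz(mt,p,22).round(0)[:2].tolist() for p in cv2.boxPoints((c,wh,a))])
st=sense(); q=st["ee_rot"]; Rm=R.from_quat(np.r_[q[1:],q[0]]).as_matrix(); print("tool axes",Rm.round(3).tolist(),st["time_s"])
E
```

```text
chk [523.83015774   3.57670195   0.        ] [445.87754987  33.2070543    0.        ]
[549.89120421  37.85213462   6.39597413] [ 1.5 -1.2 -4.   1.  -1.4 -1.   0.6  0.8 -1.8  4.1 -0.7 -2.5  0.3  0.5
  0.7 -0.4]
grip [574.58204678 -83.41633236 147.        ] [  10.88521258 -123.27688728  147.        ] [569.53494941 -84.19254857 147.        ]
[406. 177.] [[15.0, -223.0], [31.0, -295.0], [-24.0, -305.0], [-39.0, -234.0]] [  -4.5 -264.3   54. ]
[284. 217.] [[-33.0, 98.0], [-32.0, 40.0], [-103.0, 38.0], [-104.0, 96.0]] [-67.9  67.9  54. ]
[308. 191.] [[136.0, 164.0], [136.0, -167.0], [-147.0, -163.0], [-147.0, 158.0]] [-5.4 -2.1 54. ]
[403. 235.] [[-129.0, -197.0], [-126.0, -271.0], [-180.0, -272.0], [-183.0, -199.0]] [-154.5 -235.1   54. ]
b [-60.39818302  67.41285867  22.        ]
plate [[673.0, 223.0], [713.0, -112.0], [423.0, -143.0], [385.0, 183.0]]
tool axes [[-0.894, 0.447, -0.0], [0.447, 0.894, -0.0], [0.0, -0.0, -1.0]] 1.25
```

```bash
cat >> h.py <<'E'
P=Plate(549.9,37.9,0.114)
def rel(x,y,z,tilt=0,yaw=0,st=None):
    """plate-frame TCP target -> row (cm, rad) from present pose; yaw 0: tool y along plate y, tool x along -plate x"""
    st=st or sense(); q=st["ee_rot"]; C=R.from_quat(np.r_[q[1:],q[0]])
    B=R.from_matrix(np.array([[-1,0,0],[0,1,0],[0,0,-1.]]))
    T=R.from_euler("z",P.a+yaw)*B*R.from_euler("y",-tilt)
    d=C.inv().apply(P.w((x,y,z))-st["eef_pos"])/10
    return np.round(np.r_[d,(C.inv()*T).as_rotvec()],3)
def now():
    st=sense(); q=st["ee_rot"]; f=st["force"]; M=R.from_euler("z",-P.a)
    print("t",round(st["time_s"],2),"plate",P.l(st["eef_pos"]).round(1),"Fplate",M.apply(f).round(1),"grip",round(st["grip_width"],3),round(st["grip_force"],1),"q6",st["joints"].round(2))
E
python3 - <<'E'
from h import *
now(); print(rel(-150,69,120,.35), rel(-150,69,45,.35))
E
```

```text
t 1.25 plate [-263.9  464.7  248.3] Fplate [ 0.5  0.8 -0.3] grip 1.003 0.0 q6 [ 0.88  0.31  1.5  -0.    1.33 -0.22]
[-31.15  -26.921  12.829  -0.101  -0.34   -0.572] [-31.15  -26.921  20.329  -0.101  -0.34   -0.572]
```

Request:
step_arm:
  commands: "0.4 -31.15 -26.9 10 -0.101 -0.34 -0.572;0.4 -31.15 -26.9 10 -0.101 -0.34 -0.572;0.4 -31.15 -26.9 10 -0.101 -0.34 -0.572;0.4 -31.15 -26.9 10 -0.101 -0.34 -0.572;0.4 -31.15 -26.9 10 -0.101 -0.34 -0.572;0.4 -31.15 -26.9 10 -0.101 -0.34 -0.572;0.4 -31.15 -26.9 10 -0.101 -0.34 -0.572;0.4 -31.15 -26.9 10 -0.101 -0.34 -0.572;0.4 -31.15 -26.9 10 -0.101 -0.34 -0.572;0.4 -31.15 -26.9 10 -0.101 -0.34 -0.572;0.4 -31.15 -26.9 12.8 -0.101 -0.34 -0.572;0.4 -31.15 -26.9 12.8 -0.101 -0.34 -0.572;0.4 -31.15 -26.9 12.8 -0.101 -0.34 -0.572;0.4 -31.15 -26.9 12.8 -0.101 -0.34 -0.572"

```text
time_s: 2.42
eef_pos: [393.2, 90.3, 121.1]
ee_rot: [0.174, -0.057, 0.983, 0.01]
force: [0.5, 0.7, 0.6]
grip_width: 0.401
grip_force: 0.0
```

```bash
python3 - <<'E'
from h import *
now(); print(rel(-150,69,45,.35), rel(-125,69,45,.35))
m=camera_model("wrist"); im=capture("wrist"); cv2.imwrite("pics/w1.png",im[:,:,::-1])
for l in ("block","stop","stud","idle_stud","knob_grip"):
    print(l,[(round(d["score"],2),np.round(d["xy"]).tolist()) for d in spot_point("wrist",l)[:2]])
d=spot_point("wrist","stud"); print([P.l(onz(m,x["xy"],104)).round(1) for x in d[:1]])
d=spot_point("wrist","stop"); print([P.l(onz(m,x["xy"],22)).round(1) for x in d[:1]])
d=spot_point("wrist","block"); print([P.l(onz(m,x["xy"],22)).round(1) for x in d[:1]])
E
```

```text
t 2.42 plate [-149.7   69.9  121.1] Fplate [0.6 0.6 0.6] grip 0.401 0.0 q6 [-0.12  0.07  2.23  0.16  0.5  -1.93]
[ 2.639e+00 -9.300e-02  7.142e+00  0.000e+00  0.000e+00  1.000e-03] [ 2.91e-01 -9.60e-02  8.00e+00  0.00e+00  0.00e+00  1.00e-03]
block [(0.84, [318.0, 242.0]), (0.83, [30.0, 268.0])]
stop [(0.68, [324.0, 302.0])]
stud []
idle_stud [(0.65, [105.0, 329.0])]
knob_grip []
[]
[array([37.9, 75.5, 22. ])]
[array([-63.1,  68.9,  22. ])]
```

View pics/w1.png

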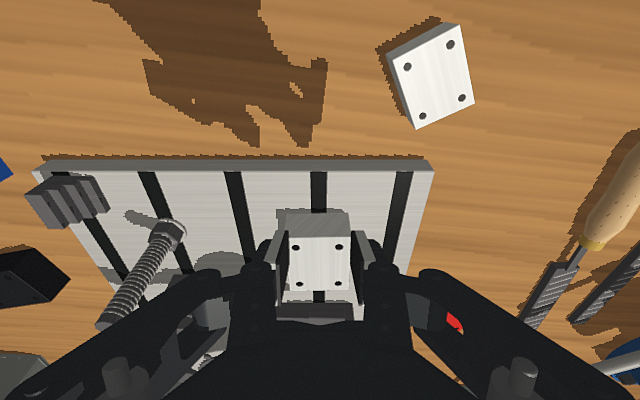

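Wrist view: the block (320,255) lies square between the fingers, stop behind it (325,310), way clear.

Request:
step_arm:
  commands: "0.4 1.3 -0.1 3.5 0 0 0;0.4 2.64 -0.1 7.14 0 0 0;0.4 2.64 -0.1 7.14 0 0 0;0.4 1.47 -0.1 7.57 0 0 0;0.4 0.29 -0.1 8.0 0 0 0;0.4 -0.18 -0.1 8.17 0 0 0;0.4 -0.65 -0.1 8.34 0 0 0;0.4 -1.12 -0.1 8.51 0 0 0;0.4 -1.59 -0.1 8.69 0 0 0;0.4 -2.06 -0.1 8.86 0 0 0;0.4 -2.53 -0.1 9.03 0 0 0;0.4 -3.0 -0.1 9.2 0 0 0"

```text
time_s: 3.87
eef_pos: [452.8, 95.5, 44.2]
ee_rot: [0.174, -0.056, 0.983, 0.01]
force: [-4.3, -0.0, 3.7]
grip_width: 0.403
grip_force: 2.3
```

```bash
python3 - <<'E'
from h import *
now(); print(rel(-60,69,45,.35))
m=camera_model("top"); im=capture("top"); t=trace("top","block")
for x in t[:3]: print(x["score"],np.round(x["rect"]),P.l(onz(m,x["rect"][:2],54)).round(1))
im=im[110:260,230:380]; cv2.imwrite("pics/t1.png",cv2.resize(im[:,:,::-1],None,fx=4,fy=4))
E
```

```text
t 3.87 plate [-89.9  68.3  44.2] Fplate [-4.2  0.4  3.7] grip 0.403 2.3 q6 [-0.08  0.37  2.14  0.23  0.3  -1.97]
[-2.837e+00  7.300e-02  9.520e-01  0.000e+00 -1.000e-03  0.000e+00]
0.94 [406. 177.  32.  25.] [  -3.4 -266.8   54. ]
0.85 [221. 176.  20.  18.] [ 62.3 222.   54. ]
0.77 [403. 234.  34.  21.] [-150.9 -235.9   54. ]
```

View pics/t1.png

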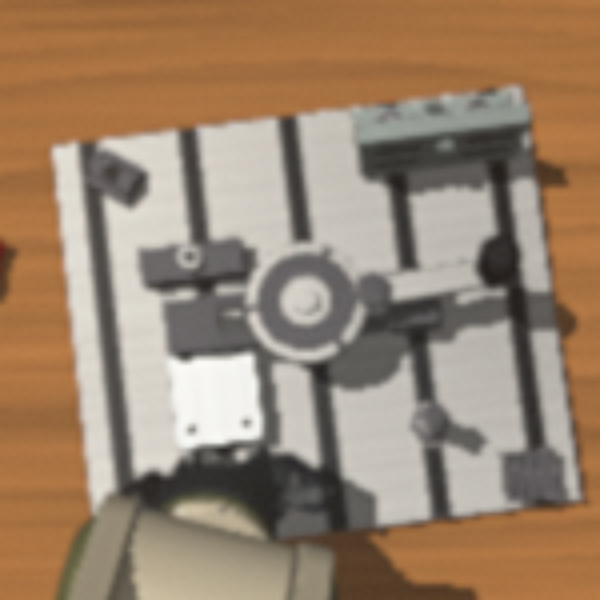

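Pushing works: block (215,400 in the crop) moves squarely, front now under the strap nose. Continue, slower at the end.

Request:
step_arm:
  commands: "0.4 -0.38 0.05 0.14 0 0 0;0.4 -0.75 0.05 0.27 0 0 0;0.4 -1.13 0.05 0.41 0 0 0;0.4 -1.5 0.05 0.55 0 0 0;0.4 -1.88 0.05 0.69 0 0 0;0.4 -2.26 0.05 0.82 0 0 0;0.4 -2.63 0.05 0.96 0 0 0;0.4 -2.82 0.05 1.03 0 0 0;0.4 -3.0 0.05 1.1 0 0 0;0.4 -3.0 0.05 1.1 0 0 0"

```text
time_s: 4.8
eef_pos: [484.6, 99.5, 44.1]
ee_rot: [0.174, -0.056, 0.983, 0.01]
force: [0.3, 0.5, 0.0]
grip_width: 0.402
grip_force: 0.2
```

Request:
step_arm:
  commands: "0.4 -0.19 0 0.07 0 0 0;0.4 -0.38 0 0.14 0 0 0;0.4 -0.56 0 0.21 0 0 0"

```text
time_s: 5.05
eef_pos: [490.3, 100.3, 44.1]
ee_rot: [0.174, -0.056, 0.983, 0.01]
force: [-3.1, -0.3, 1.5]
grip_width: 0.401
grip_force: 1.5
```

Request:
step_arm:
  commands: "0.4 -0.14 0 0.05 0 0 0;0.4 -0.28 0 0.1 0 0 0"

```text
time_s: 5.22
eef_pos: [493.3, 100.6, 44.0]
ee_rot: [0.174, -0.056, 0.983, 0.01]
force: [-3.2, 0.0, 1.2]
grip_width: 0.401
grip_force: 1.5
```

Request:
step_arm:
  commands: "0.4 -0.1 0 0.04 0 0 0;0.4 -0.19 0 0.07 0 0 0"

```text
time_s: 5.38
eef_pos: [494.8, 100.8, 43.9]
ee_rot: [0.173, -0.056, 0.983, 0.01]
force: [-10.5, -4.0, 7.7]
grip_width: 0.4
grip_force: 5.4
```

Request:
step_arm:
  commands: "0.4 -0.1 0 0.04 0 0 0;0.4 -0.19 0 0.07 0 0 0"

```text
time_s: 5.55
eef_pos: [495.1, 101.1, 43.4]
ee_rot: [0.171, -0.056, 0.984, 0.01]
force: [-21.8, -7.7, 16.4]
grip_width: 0.402
grip_force: 11.5
```

Home felt (force rises with no travel). Back off and rise.

Request:
step_arm:
  commands: "0.4 1.0 0 -0.37 0 0 0;0.4 3.0 0 -1.1 0 0 0;0.4 5.64 0 -2.06 0 0 0;0.4 4.0 0 -6.6 0 0 0;0.4 2.3 0 -11.3 0 0 0;0.4 0.5 0 -16.2 0 0 0;0.4 0.5 0 -16.2 0 0 0"

```text
time_s: 6.13
eef_pos: [438.5, 94.0, 199.2]
ee_rot: [0.177, -0.056, 0.983, 0.009]
force: [1.0, -0.5, 0.4]
grip_width: 0.4
grip_force: 0.0
```

```bash
python3 - <<'E'
from h import *
now()
for c,b in (("top",(110,260,230,380)),("scene",(110,290,230,430))):
    m=camera_model(c); im=capture(c)[:,:,::-1]
    for l,z in (("stud",104),("knob_grip",147)):
        d=spot_point(c,l); print(c,l,[(round(x["score"],2),P.l(onz(m,x["xy"],z)).round(1).tolist()) for x in d[:1]])
    if c=="top":
        for x in trace(c,"block"):
            if abs(x["rect"][0]-284)<12: print(x["score"],np.round(x["rect"],1),P.l(onz(m,x["rect"][:2],54)).round(1))
    im=cv2.resize(im[b[0]:b[1],b[2]:b[3]],None,fx=3.3,fy=3.3,interpolation=cv2.INTER_CUBIC); cv2.imwrite(f"pics/{c}2.png",im)
a,b=cv2.imread("pics/top2.png"),cv2.imread("pics/scene2.png")
h=max(a.shape[0],b.shape[0]); cv2.imwrite("pics/after.png",cv2.resize(np.hstack([np.pad(i,((0,h-i.shape[0]),(0,0),(0,0))) for i in (a,b)]),(800,int(800*h/(a.shape[1]+b.shape[1])))))
E
```

```text
t 6.13 plate [-104.3   68.4  199.2] Fplate [ 0.9 -0.6  0.4] grip 0.4 0.0 q6 [-0.09  0.03  2.02  0.1   0.75 -1.84]
top stud [(0.83, [-4.9, -9.9, 104.0])]
top knob_grip [(0.7, [4.9, -117.0, 147.0])]
0.56 [284.1 192.9  21.   29.1] [-4.6 60.9 54. ]
scene stud [(0.89, [-3.6, 0.8, 104.0])]
scene knob_grip [(0.75, [9.7, -127.3, 147.0])]
```

View pics/after.png

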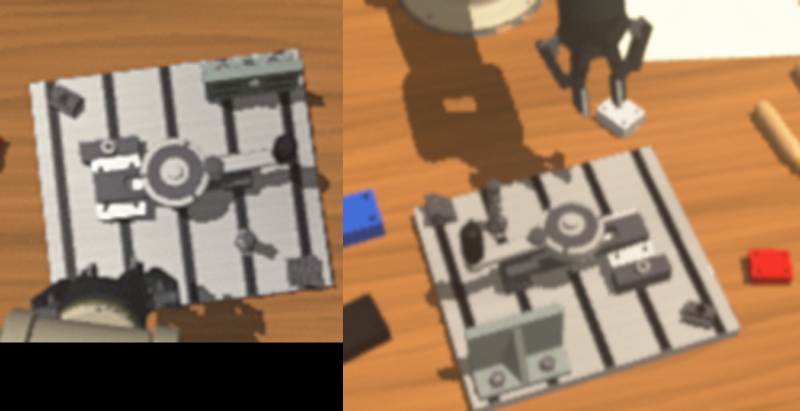

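Both views show the block flush on the stop (crop 120,187 and 632,250), square, under the strap. Now the lever.

```bash
python3 - <<'E'
from h import *
print(rel(8,-122,215,0,-np.pi/2))
E
```

```text
[-11.443 -19.077   1.828   0.273   0.272   1.553]
```

Request:
step_arm:
  commands: "0.65 -11.4 -19.1 1.8 0.273 0.272 1.553;0.65 -11.4 -19.1 1.8 0.273 0.272 1.553;0.65 -11.4 -19.1 1.8 0.273 0.272 1.553;0.65 -11.4 -19.1 1.8 0.273 0.272 1.553;0.65 -11.4 -19.1 1.8 0.273 0.272 1.553;0.65 -11.4 -19.1 1.8 0.273 0.272 1.553;0.65 -11.4 -19.1 1.8 0.273 0.272 1.553;0.65 -11.4 -19.1 1.8 0.273 0.272 1.553;0.65 -11.4 -19.1 1.8 0.273 0.272 1.553;0.65 -11.4 -19.1 1.8 0.273 0.272 1.553;0.65 -11.4 -19.1 1.8 0.273 0.272 1.553;0.65 -11.4 -19.1 1.8 0.273 0.272 1.553;0.65 -11.4 -19.1 1.8 0.273 0.272 1.553;0.65 -11.4 -19.1 1.8 0.273 0.272 1.553;0.65 -11.4 -19.1 1.8 0.273 0.272 1.553"

```text
time_s: 7.73
eef_pos: [571.6, -82.8, 215.4]
ee_rot: [0.0, 0.664, 0.747, 0.0]
force: [-0.7, 0.5, 0.4]
grip_width: 0.653
grip_force: 0.0
```

```bash
python3 - <<'E'
from h import *
now(); m=camera_model("wrist"); im=capture("wrist"); cv2.imwrite("pics/w2.png",im[:,:,::-1])
for l,z in (("knob_grip",147),("stud",104),("angle_plate",118),("idle_stud",118)):
    print(l,[(round(x["score"],2),np.round(x["xy"]).tolist(),P.l(onz(m,x["xy"],z)).round(1).tolist()) for x in spot_point("wrist",l)[:2]])
print(rel(8,-122,146,0,-np.pi/2))
E
```

```text
t 7.73 plate [   7.8 -122.3  215.4] Fplate [-0.7  0.6  0.4] grip 0.653 0.0 q6 [-0.35  0.45  1.38  0.    1.3  -0.46]
knob_grip [(0.92, [320.0, 216.0], [8.0, -124.4, 147.0])]
stud [(0.59, [309.0, 45.0], [-0.9, 0.3, 104.0]), (0.24, [188.0, 343.0], [-129.3, -282.2, 104.0])]
angle_plate [(0.86, [429.0, 177.0], [98.3, -100.6, 118.0])]
idle_stud [(0.64, [207.0, 142.0], [-81.8, -73.3, 118.0])]
[2.100e-02 4.000e-03 7.061e+00 3.000e-03 1.000e-03 2.000e-03]
```

View pics/w2.png

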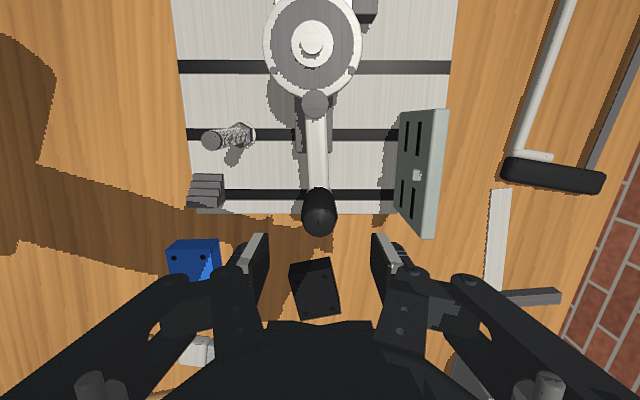

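Wrist view: grip (320,215) centred between the open fingers, stud (309,45), idle stud (207,142), angle plate (429,177); the frame fits well. Descend and grip.

Request:
step_arm:
  commands: "0.65 0 0 3.5 0 0 0;0.65 0 0 6.9 0 0 0;0.65 0 0 6.9 0 0 0;0.1 0 0 6.9 0 0 0;0.1 0 0 6.9 0 0 0;0.1 0 0 6.9 0 0 0;0.1 0 0 6.9 0 0 0"
  newtons: 35

```text
time_s: 8.57
eef_pos: [572.7, -83.1, 150.0]
ee_rot: [0.003, 0.665, 0.747, 0.001]
force: [0.5, -0.4, 4.5]
grip_width: 0.297
grip_force: 34.4
```

```bash
cat >> h.py <<'E'
def arc(q1,n,q0=None,stud=(-0.5,0),r=120,z=None):
    """print rows along the lever circle to lever angle q1, tool turning with the lever"""
    st=sense(); p=P.l(st["eef_pos"]); d=p[:2]-stud
    if q0 is None: q0=.68-np.arctan2(d[0],-d[1])
    F=P.M.T@st["force"][:2]; t=np.array([-np.cos(.68-q0),-np.sin(.68-q0)])
    now(); print("q",round(q0,3),"r",round(np.hypot(*d),1),"Ftan",round(-F@t,1),"Frad",round(F@d/np.hypot(*d),1))
    out=[]
    for k in range(1,n+1):
        q=q0+(q1-q0)*k/n; a=.68-q
        v=rel(stud[0]+r*np.sin(a),stud[1]-r*np.cos(a),z or p[2],0,-np.pi/2+a,st)
        out.append("0.1 "+" ".join(f"{x:.2f}" for x in v))
    print(";".join(out))
E
python3 -c "
from h import *
arc(1.25,12)"
```

```text
t 8.57 plate [   8.9 -122.8  150. ] Fplate [ 0.5 -0.5  4.5] grip 0.297 34.4 q6 [-0.35  0.52  1.47  0.    1.15 -0.46]
q 0.604 r 123.1 Ftan 0.4 Frad 0.5
0.1 0.28 -0.67 -0.01 0.01 0.00 -0.02;0.1 0.28 -1.32 -0.01 0.01 0.00 0.03;0.1 0.32 -1.96 -0.01 0.01 0.00 0.09;0.1 0.40 -2.60 -0.02 0.01 0.00 0.14;0.1 0.50 -3.24 -0.02 0.01 0.00 0.19;0.1 0.65 -3.87 -0.03 0.01 0.00 0.25;0.1 0.82 -4.49 -0.03 0.01 0.00 0.30;0.1 1.03 -5.11 -0.03 0.01 0.00 0.35;0.1 1.27 -5.71 -0.04 0.01 0.00 0.41;0.1 1.54 -6.29 -0.04 0.01 0.00 0.46;0.1 1.85 -6.86 -0.05 0.01 0.00 0.52;0.1 2.18 -7.42 -0.05 0.01 0.00 0.57
```

Request:
step_arm:
  commands: "0.1 0.1 -0.67 0 0 0 0.02;0.1 0.15 -1.32 0 0 0 0.07;0.1 0.2 -1.96 0 0 0 0.13;0.1 0.28 -2.6 0 0 0 0.19;0.1 0.4 -3.24 0 0 0 0.25;0.1 0.52 -3.87 0 0 0 0.31;0.1 0.7 -4.49 0 0 0 0.36;0.1 0.9 -5.11 0 0 0 0.42;0.1 1.15 -5.71 0 0 0 0.48;0.1 1.42 -6.29 0 0 0 0.53;0.1 1.73 -6.86 0 0 0 0.59;0.1 2.05 -7.42 0 0 0 0.64"

```text
time_s: 9.57
eef_pos: [497.1, -71.9, 149.7]
ee_rot: [0.004, 0.867, 0.498, 0.003]
force: [5.2, -3.0, 5.5]
grip_width: 0.299
grip_force: 34.6
```

```bash
python3 -c "
from h import *
arc(0.04,14,r=121)"
```

```text
t 9.57 plate [ -65.  -103.1  149.7] Fplate [ 4.9 -3.6  5.5] grip 0.299 34.6 q6 [-0.38  0.36  1.71 -0.    1.06  0.15]
q 1.239 r 121.6 Ftan 6.0 Frad 0.5
0.1 0.19 1.02 0.01 0.01 -0.00 -0.17;0.1 0.40 2.04 0.02 0.01 -0.00 -0.26;0.1 0.71 3.03 0.03 0.01 0.00 -0.34;0.1 1.10 3.99 0.04 0.01 0.00 -0.43;0.1 1.56 4.91 0.05 0.01 0.00 -0.51;0.1 2.11 5.79 0.06 0.01 0.00 -0.60;0.1 2.73 6.62 0.06 0.01 0.00 -0.68;0.1 3.42 7.40 0.07 0.01 0.00 -0.77;0.1 4.17 8.11 0.08 0.01 0.00 -0.85;0.1 4.98 8.76 0.09 0.01 0.00 -0.94;0.1 5.84 9.33 0.09 0.01 0.00 -1.03;0.1 6.75 9.83 0.10 0.01 0.00 -1.11;0.1 7.70 10.25 0.10 0.01 0.00 -1.20;0.1 8.68 10.58 0.11 0.01 0.01 -1.28
```

Request:
step_arm:
  commands: "0.1 0.19 1.02 0 0 0 -0.1;0.1 0.4 2.04 0 0 0 -0.2;0.1 0.71 3.03 0 0 0 -0.29;0.1 1.1 3.99 0 0 0 -0.38;0.1 1.56 4.91 0 0 0 -0.47;0.1 2.11 5.79 0 0 0 -0.56;0.1 2.73 6.62 0 0 0 -0.65;0.1 3.42 7.4 0 0 0 -0.74;0.1 4.17 8.11 0 0 0 -0.82;0.1 4.98 8.76 0 0 0 -0.91;0.1 5.84 9.33 0 0 0 -0.99;0.1 6.75 9.83 0 0 0 -1.07;0.1 7.7 10.25 0 0 0 -1.15;0.1 8.68 10.58 0 0 0 -1.23;0.1 8.68 10.58 0 0 0 -1.23"

```text
time_s: 10.82
eef_pos: [634.7, -51.3, 150.4]
ee_rot: [0.008, 0.418, 0.908, -0.0]
force: [14.8, -14.2, 0.1]
grip_width: 0.294
grip_force: 34.5
```

```bash
python3 -c "
from h import *
arc(1.3,18,r=121.3)"
```

```text
t 10.82 plate [ 74.1 -98.3 150.4] Fplate [ 13.1 -15.8   0.1] grip 0.294 34.5 q6 [-0.26  0.63  1.27 -0.    1.22 -0.97]
q 0.031 r 123.4 Ftan 0.9 Frad 20.5
0.1 0.19 -0.87 -0.01 0.01 0.01 0.02;0.1 0.24 -1.72 -0.01 0.01 0.01 0.09;0.1 0.34 -2.57 -0.02 0.01 0.01 0.16;0.1 0.50 -3.41 -0.03 0.01 0.01 0.23;0.1 0.73 -4.23 -0.04 0.01 0.01 0.30;0.1 1.01 -5.04 -0.04 0.01 0.01 0.37;0.1 1.34 -5.83 -0.05 0.01 0.01 0.44;0.1 1.73 -6.59 -0.06 0.01 0.01 0.51;0.1 2.17 -7.32 -0.07 0.01 0.01 0.58;0.1 2.67 -8.02 -0.09 0.01 0.01 0.65;0.1 3.21 -8.68 -0.10 0.01 0.01 0.72;0.1 3.80 -9.30 -0.11 0.01 0.01 0.79;0.1 4.42 -9.88 -0.12 0.01 0.01 0.86;0.1 5.09 -10.41 -0.14 0.01 0.01 0.93;0.1 5.80 -10.90 -0.15 0.01 0.01 1.00;0.1 6.53 -11.34 -0.16 0.01 0.01 1.07;0.1 7.30 -11.72 -0.17 0.01 0.01 1.14;0.1 8.09 -12.04 -0.19 0.01 0.01 1.21
```

```bash
sed -i 's/stud=(-0.5,0)/stud=(1.5,-3)/' h.py; python3 -c "
from h import *
arc(1.3,19)"
```

```text
t 10.82 plate [ 74.1 -98.3 150.4] Fplate [ 13.1 -15.8   0.1] grip 0.294 34.5 q6 [-0.26  0.63  1.27 -0.    1.22 -0.97]
q 0.029 r 119.8 Ftan 0.8 Frad 20.5
0.1 -0.04 -0.80 -0.00 0.01 0.01 0.01;0.1 -0.00 -1.60 -0.01 0.01 0.01 0.08;0.1 0.09 -2.40 -0.01 0.01 0.01 0.14;0.1 0.23 -3.19 -0.02 0.01 0.01 0.21;0.1 0.42 -3.97 -0.03 0.01 0.01 0.28;0.1 0.67 -4.73 -0.04 0.01 0.01 0.34;0.1 0.96 -5.48 -0.05 0.01 0.01 0.41;0.1 1.31 -6.20 -0.06 0.01 0.01 0.48;0.1 1.70 -6.90 -0.07 0.01 0.01 0.55;0.1 2.14 -7.58 -0.08 0.01 0.01 0.61;0.1 2.62 -8.22 -0.09 0.01 0.01 0.68;0.1 3.15 -8.82 -0.10 0.01 0.01 0.75;0.1 3.71 -9.39 -0.11 0.01 0.01 0.81;0.1 4.31 -9.93 -0.12 0.01 0.01 0.88;0.1 4.95 -10.42 -0.13 0.01 0.01 0.95;0.1 5.62 -10.86 -0.15 0.01 0.01 1.01;0.1 6.31 -11.26 -0.16 0.01 0.01 1.08;0.1 7.03 -11.62 -0.17 0.01 0.01 1.15;0.1 7.77 -11.92 -0.18 0.01 0.01 1.21
```

Request:
step_arm:
  commands: "0.1 -0.2 -0.8 0 0 0 0.07;0.1 -0.15 -1.6 0 0 0 0.13;0.1 -0.06 -2.4 0 0 0 0.2;0.1 0.08 -3.19 0 0 0 0.27;0.1 0.27 -3.97 0 0 0 0.33;0.1 0.52 -4.73 0 0 0 0.4;0.1 0.81 -5.48 0 0 0 0.47;0.1 1.16 -6.2 0 0 0 0.54;0.1 1.55 -6.9 0 0 0 0.6;0.1 2.0 -7.58 0 0 0 0.67;0.1 2.47 -8.22 0 0 0 0.74;0.1 3.0 -8.82 0 0 0 0.8;0.1 3.56 -9.39 0 0 0 0.87;0.1 4.16 -9.93 0 0 0 0.94;0.1 4.8 -10.42 0 0 0 1.0;0.1 5.47 -10.86 0 0 0 1.07;0.1 6.16 -11.26 0 0 0 1.14;0.1 6.88 -11.62 0 0 0 1.2;0.1 7.62 -11.92 0 0 0 1.26"

```text
time_s: 12.4
eef_pos: [491.6, -68.9, 149.2]
ee_rot: [0.003, 0.875, 0.485, 0.002]
force: [4.2, -3.5, 2.2]
grip_width: 0.297
grip_force: 34.8
```

```bash
python3 -c "
from h import *
arc(0.04,14)"
```

```text
t 12.4 plate [-70.  -99.5 149.2] Fplate [ 3.8 -4.   2.2] grip 0.297 34.8 q6 [-0.38  0.35  1.72 -0.    1.06  0.18]
q 1.318 r 120.1 Ftan 5.4 Frad 0.9
0.1 0.10 1.09 0.01 0.01 -0.00 -0.13;0.1 0.28 2.17 0.02 0.01 -0.00 -0.22;0.1 0.57 3.23 0.03 0.01 -0.00 -0.31;0.1 0.95 4.25 0.04 0.01 0.00 -0.40;0.1 1.42 5.24 0.04 0.01 0.00 -0.49;0.1 1.98 6.18 0.05 0.01 0.00 -0.58;0.1 2.62 7.07 0.06 0.01 0.00 -0.67;0.1 3.35 7.89 0.07 0.01 0.00 -0.77;0.1 4.14 8.65 0.07 0.01 0.00 -0.86;0.1 5.00 9.33 0.08 0.01 0.00 -0.95;0.1 5.92 9.93 0.09 0.01 0.00 -1.04;0.1 6.88 10.44 0.09 0.01 0.00 -1.13;0.1 7.90 10.86 0.10 0.01 0.00 -1.22;0.1 8.94 11.19 0.10 0.01 0.00 -1.31
```

Request:
step_arm:
  commands: "0.1 0.1 1.09 0 0 0 -0.09;0.1 0.28 2.17 0 0 0 -0.18;0.1 0.57 3.23 0 0 0 -0.27;0.1 0.95 4.25 0 0 0 -0.36;0.1 1.42 5.24 0 0 0 -0.45;0.1 1.98 6.18 0 0 0 -0.54;0.1 2.62 7.07 0 0 0 -0.63;0.1 3.35 7.89 0 0 0 -0.73;0.1 4.14 8.65 0 0 0 -0.82;0.1 5.0 9.33 0 0 0 -0.91;0.1 5.92 9.93 0 0 0 -1.0;0.1 6.85 10.44 0 0 0 -1.09;0.1 7.85 10.86 0 0 0 -1.18;0.1 8.88 11.17 0 0 0 -1.27;0.1 8.88 11.17 0 0 0 -1.27"

```text
time_s: 13.65
eef_pos: [634.7, -51.9, 149.4]
ee_rot: [0.005, 0.413, 0.911, 0.0]
force: [6.6, -6.4, 0.5]
grip_width: 0.294
grip_force: 34.8
```

```bash
python3 -c "
from h import *
arc(1.3,20)"
```

```text
t 13.65 plate [ 74.  -98.9 149.4] Fplate [ 5.8 -7.1  0.5] grip 0.294 34.8 q6 [-0.26  0.64  1.27 -0.    1.23 -0.98]
q 0.032 r 120.3 Ftan 0.4 Frad 9.1
0.1 0.02 -0.76 -0.00 0.00 0.01 0.02;0.1 0.06 -1.52 -0.01 0.00 0.01 0.09;0.1 0.15 -2.28 -0.01 0.01 0.01 0.15;0.1 0.28 -3.02 -0.01 0.01 0.01 0.21;0.1 0.47 -3.76 -0.02 0.01 0.01 0.28;0.1 0.69 -4.49 -0.02 0.01 0.01 0.34;0.1 0.97 -5.20 -0.03 0.01 0.01 0.40;0.1 1.29 -5.89 -0.04 0.01 0.01 0.47;0.1 1.65 -6.55 -0.04 0.01 0.01 0.53;0.1 2.06 -7.20 -0.05 0.01 0.01 0.59;0.1 2.50 -7.82 -0.05 0.01 0.01 0.66;0.1 2.98 -8.40 -0.06 0.01 0.01 0.72;0.1 3.50 -8.96 -0.07 0.01 0.01 0.78;0.1 4.05 -9.48 -0.07 0.01 0.01 0.84;0.1 4.64 -9.97 -0.08 0.01 0.01 0.91;0.1 5.25 -10.42 -0.09 0.01 0.01 0.97;0.1 5.89 -10.82 -0.09 0.01 0.01 1.04;0.1 6.56 -11.19 -0.10 0.01 0.01 1.10;0.1 7.25 -11.52 -0.11 0.01 0.01 1.16;0.1 7.96 -11.80 -0.12 0.01 0.01 1.23
```

Request:
step_arm:
  commands: "0.1 -0.03 -0.76 0 0 0 0.05;0.1 0.0 -1.52 0 0 0 0.11;0.1 0.1 -2.28 0 0 0 0.18;0.1 0.25 -3.02 0 0 0 0.24;0.1 0.44 -3.76 0 0 0 0.3;0.1 0.66 -4.49 0 0 0 0.37;0.1 0.95 -5.2 0 0 0 0.43;0.1 1.27 -5.89 0 0 0 0.5;0.1 1.63 -6.55 0 0 0 0.56;0.1 2.04 -7.2 0 0 0 0.62"

```text
time_s: 14.48
eef_pos: [565.5, -83.9, 149.0]
ee_rot: [0.003, 0.674, 0.739, 0.002]
force: [5.1, -1.2, -1.0]
grip_width: 0.295
grip_force: 34.7
```

```bash
python3 -c "
from h import *
arc(1.3,12)"
```

```text
t 14.48 plate [   1.7 -122.8  149. ] Fplate [ 5.  -1.7 -1. ] grip 0.295 34.7 q6 [-0.35  0.5   1.49  0.    1.14 -0.44]
q 0.678 r 119.8 Ftan 5.0 Frad 1.7
0.1 -0.02 -0.62 -0.00 0.01 0.00 0.03;0.1 0.02 -1.24 -0.01 0.01 0.00 0.08;0.1 0.08 -1.86 -0.01 0.01 0.00 0.13;0.1 0.18 -2.47 -0.02 0.01 0.00 0.18;0.1 0.31 -3.08 -0.02 0.01 0.00 0.23;0.1 0.47 -3.68 -0.03 0.01 0.00 0.29;0.1 0.66 -4.27 -0.03 0.01 0.00 0.34;0.1 0.88 -4.85 -0.04 0.01 0.00 0.39;0.1 1.13 -5.42 -0.04 0.01 0.00 0.44;0.1 1.41 -5.98 -0.05 0.01 0.00 0.49;0.1 1.72 -6.52 -0.05 0.01 0.00 0.55;0.1 2.06 -7.04 -0.06 0.01 0.00 0.60
```

Request:
step_arm:
  commands: "0.1 -0.02 -0.62 0 0 0 0.05;0.1 0.02 -1.24 0 0 0 0.1;0.1 0.08 -1.86 0 0 0 0.15;0.1 0.18 -2.47 0 0 0 0.21;0.1 0.31 -3.08 0 0 0 0.26;0.1 0.47 -3.68 0 0 0 0.31;0.1 0.66 -4.27 0 0 0 0.36;0.1 0.88 -4.85 0 0 0 0.41;0.1 1.13 -5.42 0 0 0 0.47;0.1 1.41 -5.98 0 0 0 0.52;0.1 1.72 -6.52 0 0 0 0.57;0.1 2.06 -7.04 0 0 0 0.62"

```text
time_s: 15.48
eef_pos: [493.4, -69.9, 148.6]
ee_rot: [0.003, 0.867, 0.498, 0.002]
force: [4.6, -3.1, -1.6]
grip_width: 0.293
grip_force: 34.6
```

```bash
python3 -c "
from h import *
arc(0.04,14)"
```

```text
t 15.48 plate [ -68.4 -100.6  148.6] Fplate [ 4.2 -3.6 -1.6] grip 0.293 34.6 q6 [-0.38  0.36  1.72  0.    1.06  0.15]
q 1.302 r 120.1 Ftan 5.5 Frad 0.4
0.1 0.08 1.08 0.01 0.01 -0.00 -0.11;0.1 0.25 2.15 0.01 0.01 -0.00 -0.20;0.1 0.51 3.19 0.02 0.01 -0.00 -0.29;0.1 0.87 4.21 0.03 0.01 0.00 -0.38;0.1 1.31 5.20 0.04 0.01 0.00 -0.47;0.1 1.85 6.14 0.04 0.01 0.00 -0.56;0.1 2.46 7.03 0.05 0.01 0.00 -0.65;0.1 3.16 7.86 0.06 0.01 0.00 -0.74;0.1 3.92 8.62 0.06 0.01 0.00 -0.83;0.1 4.75 9.31 0.07 0.01 0.00 -0.92;0.1 5.64 9.93 0.07 0.01 0.00 -1.01;0.1 6.58 10.46 0.08 0.01 0.00 -1.10;0.1 7.57 10.90 0.08 0.01 0.00 -1.19;0.1 8.59 11.26 0.09 0.01 0.00 -1.28
```

Request:
step_arm:
  commands: "0.1 0.08 1.08 0 0 0 -0.09;0.1 0.25 2.15 0 0 0 -0.18;0.1 0.51 3.19 0 0 0 -0.27;0.1 0.87 4.21 0 0 0 -0.36;0.1 1.31 5.2 0 0 0 -0.45;0.1 1.85 6.14 0 0 0 -0.54;0.1 2.46 7.03 0 0 0 -0.63;0.1 3.16 7.86 0 0 0 -0.72;0.1 3.9 8.62 0 0 0 -0.81;0.1 4.7 9.31 0 0 0 -0.9;0.1 5.58 9.93 0 0 0 -0.99;0.1 6.5 10.46 0 0 0 -1.08;0.1 7.48 10.9 0 0 0 -1.17;0.1 8.5 11.24 0 0 0 -1.26;0.1 8.5 11.24 0 0 0 -1.26"

```text
time_s: 16.73
eef_pos: [634.4, -52.4, 148.8]
ee_rot: [0.004, 0.404, 0.915, 0.0]
force: [4.6, -4.5, -2.7]
grip_width: 0.293
grip_force: 34.7
```

```bash
python3 -c "
from h import *
arc(1.3,24)"
```

```text
t 16.73 plate [ 73.6 -99.3 148.8] Fplate [ 4.  -5.  -2.7] grip 0.293 34.7 q6 [-0.27  0.64  1.27 -0.    1.23 -1.01]
q 0.037 r 120.3 Ftan 0.2 Frad 6.4
0.1 0.04 -0.63 -0.00 0.00 0.01 0.04;0.1 0.08 -1.26 -0.01 0.00 0.01 0.09;0.1 0.15 -1.89 -0.01 0.00 0.01 0.14;0.1 0.25 -2.51 -0.01 0.00 0.01 0.19;0.1 0.39 -3.13 -0.01 0.00 0.01 0.25;0.1 0.56 -3.74 -0.02 0.00 0.01 0.30;0.1 0.76 -4.33 -0.02 0.00 0.01 0.35;0.1 0.99 -4.92 -0.02 0.01 0.01 0.40;0.1 1.26 -5.50 -0.03 0.01 0.01 0.46;0.1 1.55 -6.05 -0.03 0.01 0.01 0.51;0.1 1.87 -6.60 -0.03 0.01 0.01 0.56;0.1 2.22 -7.12 -0.04 0.01 0.01 0.61;0.1 2.60 -7.63 -0.04 0.01 0.01 0.67;0.1 3.00 -8.12 -0.05 0.01 0.01 0.72;0.1 3.43 -8.58 -0.05 0.01 0.01 0.77;0.1 3.88 -9.02 -0.06 0.01 0.01 0.82;0.1 4.36 -9.44 -0.06 0.01 0.01 0.88;0.1 4.86 -9.83 -0.06 0.01 0.01 0.93;0.1 5.37 -10.19 -0.07 0.01 0.01 0.98;0.1 5.91 -10.53 -0.07 0.01 0.00 1.03;0.1 6.46 -10.84 -0.08 0.01 0.00 1.09;0.1 7.02 -11.11 -0.08 0.01 0.00 1.14;0.1 7.61 -11.36 -0.09 0.01 0.00 1.19;0.1 8.20 -11.58 -0.09 0.01 0.00 1.25
```

Same caution: half the swing, then read.

Request:
step_arm:
  commands: "0.1 0.0 -0.63 0 0 0 0.05;0.1 0.03 -1.26 0 0 0 0.1;0.1 0.1 -1.89 0 0 0 0.16;0.1 0.2 -2.51 0 0 0 0.21;0.1 0.34 -3.13 0 0 0 0.26;0.1 0.52 -3.74 0 0 0 0.31;0.1 0.72 -4.33 0 0 0 0.37;0.1 0.95 -4.92 0 0 0 0.42;0.1 1.22 -5.5 0 0 0 0.47;0.1 1.52 -6.05 0 0 0 0.52;0.1 1.84 -6.6 0 0 0 0.58;0.1 2.2 -7.12 0 0 0 0.63"

```text
time_s: 17.73
eef_pos: [565.5, -83.9, 148.5]
ee_rot: [0.003, 0.67, 0.742, 0.001]
force: [5.9, -0.5, -4.7]
grip_width: 0.298
grip_force: 34.6
```

```bash
python3 -c "
from h import *
arc(1.3,16)"
```

```text
t 17.73 plate [   1.7 -122.8  148.5] Fplate [ 5.8 -1.1 -4.7] grip 0.298 34.6 q6 [-0.35  0.5   1.49  0.    1.14 -0.45]
q 0.679 r 119.8 Ftan 5.8 Frad 1.1
0.1 -0.02 -0.47 -0.00 0.01 0.00 0.03;0.1 0.00 -0.93 -0.01 0.01 0.00 0.06;0.1 0.04 -1.40 -0.01 0.01 0.00 0.10;0.1 0.10 -1.86 -0.01 0.01 0.00 0.14;0.1 0.17 -2.32 -0.01 0.01 0.00 0.18;0.1 0.27 -2.77 -0.02 0.01 0.00 0.22;0.1 0.38 -3.23 -0.02 0.01 0.00 0.26;0.1 0.50 -3.68 -0.02 0.01 0.00 0.30;0.1 0.65 -4.12 -0.03 0.01 0.00 0.34;0.1 0.81 -4.56 -0.03 0.01 0.00 0.37;0.1 0.99 -4.99 -0.03 0.01 0.00 0.41;0.1 1.18 -5.41 -0.03 0.01 0.00 0.45;0.1 1.40 -5.83 -0.04 0.01 0.00 0.49;0.1 1.62 -6.23 -0.04 0.01 0.00 0.53;0.1 1.87 -6.63 -0.04 0.01 0.00 0.57;0.1 2.12 -7.02 -0.05 0.01 0.00 0.61
```

Request:
step_arm:
  commands: "0.1 -0.02 -0.47 0 0 0 0.04;0.1 0 -0.93 0 0 0 0.08;0.1 0.04 -1.4 0 0 0 0.12;0.1 0.1 -1.86 0 0 0 0.16;0.1 0.17 -2.32 0 0 0 0.19;0.1 0.27 -2.77 0 0 0 0.23;0.1 0.38 -3.23 0 0 0 0.27;0.1 0.5 -3.68 0 0 0 0.31"

```text
time_s: 18.4
eef_pos: [528.4, -82.5, 148.2]
ee_rot: [0.002, 0.777, 0.63, 0.002]
force: [5.8, 0.6, -4.8]
grip_width: 0.297
grip_force: 34.6
```

```bash
python3 -c "
from h import *
arc(1.3,10)"
```

```text
t 18.4 plate [ -35.1 -117.2  148.2] Fplate [ 5.8 -0.1 -4.8] grip 0.297 34.6 q6 [-0.37  0.43  1.61  0.    1.1  -0.17]
q 0.99 r 119.9 Ftan 5.6 Frad -1.7
0.1 -0.01 -0.37 -0.00 0.01 -0.00 0.02;0.1 0.00 -0.74 -0.00 0.01 -0.00 0.05;0.1 0.03 -1.11 -0.01 0.01 -0.00 0.08;0.1 0.06 -1.48 -0.01 0.01 -0.00 0.11;0.1 0.11 -1.85 -0.01 0.01 -0.00 0.14;0.1 0.17 -2.22 -0.01 0.01 -0.00 0.17;0.1 0.24 -2.58 -0.01 0.01 -0.00 0.20;0.1 0.32 -2.95 -0.02 0.01 -0.00 0.24;0.1 0.41 -3.31 -0.02 0.01 -0.00 0.27;0.1 0.52 -3.66 -0.02 0.01 -0.00 0.30
```

Request:
step_arm:
  commands: "0.1 -0.01 -0.37 0 0 0 0.03;0.1 0 -0.74 0 0 0 0.06;0.1 0.03 -1.11 0 0 0 0.09;0.1 0.06 -1.48 0 0 0 0.12;0.1 0.11 -1.85 0 0 0 0.15;0.1 0.17 -2.22 0 0 0 0.18;0.1 0.24 -2.58 0 0 0 0.22;0.1 0.32 -2.95 0 0 0 0.25;0.1 0.41 -3.31 0 0 0 0.28;0.1 0.52 -3.66 0 0 0 0.31"

```text
time_s: 19.23
eef_pos: [493.8, -70.0, 148.1]
ee_rot: [0.002, 0.864, 0.503, 0.002]
force: [6.2, -1.8, -5.6]
grip_width: 0.29
grip_force: 34.7
```

```bash
python3 -c "
from h import *
arc(0.04,14)"
```

```text
t 19.23 plate [ -68.  -100.9  148.1] Fplate [ 6.  -2.5 -5.6] grip 0.29 34.7 q6 [-0.38  0.36  1.72  0.    1.06  0.14]
q 1.298 r 120.1 Ftan 6.3 Frad -1.4
0.1 0.07 1.08 0.01 0.01 -0.00 -0.10;0.1 0.23 2.14 0.01 0.01 -0.00 -0.19;0.1 0.48 3.19 0.02 0.01 -0.00 -0.28;0.1 0.83 4.21 0.03 0.01 -0.00 -0.37;0.1 1.26 5.20 0.03 0.01 -0.00 -0.46;0.1 1.79 6.14 0.04 0.01 -0.00 -0.55;0.1 2.40 7.03 0.04 0.01 0.00 -0.64;0.1 3.08 7.86 0.05 0.01 0.00 -0.73;0.1 3.83 8.63 0.06 0.01 0.00 -0.82;0.1 4.66 9.33 0.06 0.01 0.00 -0.91;0.1 5.54 9.95 0.07 0.01 0.00 -1.00;0.1 6.47 10.49 0.07 0.01 0.00 -1.09;0.1 7.45 10.94 0.08 0.01 0.00 -1.18;0.1 8.46 11.31 0.08 0.01 0.00 -1.27
```

Request:
step_arm:
  commands: "0.1 0.07 1.08 0.05 0 0 -0.09;0.1 0.23 2.14 0.1 0 0 -0.18;0.1 0.48 3.19 0.1 0 0 -0.27;0.1 0.83 4.21 0.1 0 0 -0.36;0.1 1.26 5.2 0.1 0 0 -0.45;0.1 1.79 6.14 0.1 0 0 -0.54;0.1 2.4 7.03 0.1 0 0 -0.63;0.1 3.08 7.86 0.1 0 0 -0.72;0.1 3.8 8.63 0.1 0 0 -0.81;0.1 4.6 9.33 0.1 0 0 -0.9;0.1 5.47 9.95 0.1 0 0 -0.99;0.1 6.4 10.49 0.1 0 0 -1.08;0.1 7.38 10.94 0.1 0 0 -1.17;0.1 8.38 11.31 0.1 0 0 -1.26;0.1 8.38 11.31 0.1 0 0 -1.26"

```text
time_s: 20.48
eef_pos: [634.4, -52.5, 148.0]
ee_rot: [0.003, 0.4, 0.917, 0.0]
force: [3.2, -4.7, 1.2]
grip_width: 0.291
grip_force: 35.4
```

```bash
python3 -c "
from h import *
arc(1.3,28)"
```

```text
t 20.48 plate [ 73.6 -99.4 148. ] Fplate [ 2.7 -5.   1.2] grip 0.291 35.4 q6 [-0.27  0.64  1.27 -0.    1.23 -1.01]
q 0.038 r 120.4 Ftan -0.9 Frad 5.6
0.1 0.05 -0.54 -0.00 0.00 0.01 0.04;0.1 0.08 -1.08 -0.00 0.00 0.01 0.08;0.1 0.14 -1.62 -0.01 0.00 0.01 0.13;0.1 0.22 -2.15 -0.01 0.00 0.01 0.17;0.1 0.33 -2.68 -0.01 0.00 0.01 0.22;0.1 0.45 -3.21 -0.01 0.00 0.01 0.26;0.1 0.61 -3.73 -0.02 0.00 0.01 0.31;0.1 0.78 -4.24 -0.02 0.00 0.01 0.35;0.1 0.98 -4.74 -0.02 0.00 0.01 0.40;0.1 1.20 -5.24 -0.03 0.01 0.01 0.44;0.1 1.45 -5.72 -0.03 0.01 0.01 0.49;0.1 1.71 -6.19 -0.03 0.01 0.01 0.53;0.1 2.00 -6.65 -0.03 0.01 0.01 0.58;0.1 2.30 -7.10 -0.04 0.01 0.01 0.62;0.1 2.63 -7.53 -0.04 0.01 0.01 0.67;0.1 2.97 -7.95 -0.04 0.01 0.00 0.71;0.1 3.33 -8.35 -0.05 0.01 0.00 0.76;0.1 3.71 -8.73 -0.05 0.01 0.00 0.80;0.1 4.11 -9.10 -0.06 0.01 0.00 0.85;0.1 4.53 -9.45 -0.06 0.01 0.00 0.89;0.1 4.96 -9.77 -0.06 0.01 0.00 0.94;0.1 5.40 -10.08 -0.07 0.01 0.00 0.98;0.1 5.86 -10.37 -0.07 0.01 0.00 1.03;0.1 6.33 -10.64 -0.07 0.01 0.00 1.07;0.1 6.81 -10.89 -0.08 0.01 0.00 1.12;0.1 7.30 -11.11 -0.08 0.01 0.00 1.17;0.1 7.80 -11.31 -0.08 0.01 0.00 1.21;0.1 8.31 -11.49 -0.09 0.01 0.00 1.25
```

Request:
step_arm:
  commands: "0.1 0.02 -0.54 0 0 0 0.05;0.1 0.05 -1.08 0 0 0 0.09;0.1 0.1 -1.62 0 0 0 0.13;0.1 0.19 -2.15 0 0 0 0.18;0.1 0.3 -2.68 0 0 0 0.22;0.1 0.42 -3.21 0 0 0 0.27;0.1 0.58 -3.73 0 0 0 0.31;0.1 0.75 -4.24 0 0 0 0.36;0.1 0.95 -4.74 0 0 0 0.4;0.1 1.18 -5.24 0 0 0 0.45;0.1 1.43 -5.72 0 0 0 0.5;0.1 1.69 -6.19 0 0 0 0.54;0.1 1.98 -6.65 0 0 0 0.59"

```text
time_s: 21.57
eef_pos: [571.4, -83.2, 147.8]
ee_rot: [0.003, 0.652, 0.758, 0.002]
force: [9.9, 1.4, -1.7]
grip_width: 0.295
grip_force: 35.2
```

```bash
python3 -c "
from h import *
arc(1.3,24)"
```

```text
t 21.57 plate [   7.6 -122.8  147.8] Fplate [10.   0.3 -1.7] grip 0.295 35.2 q6 [-0.35  0.52  1.47  0.    1.14 -0.5 ]
q 0.629 r 119.9 Ftan 10.0 Frad 0.2
0.1 -0.01 -0.34 -0.00 0.01 0.00 0.01;0.1 -0.00 -0.67 -0.01 0.01 0.00 0.04;0.1 0.02 -1.00 -0.01 0.01 0.00 0.07;0.1 0.05 -1.34 -0.01 0.01 0.00 0.10;0.1 0.08 -1.67 -0.01 0.01 0.00 0.12;0.1 0.13 -2.00 -0.02 0.01 0.00 0.15;0.1 0.18 -2.34 -0.02 0.01 0.00 0.18;0.1 0.25 -2.67 -0.02 0.01 0.00 0.21;0.1 0.32 -2.99 -0.02 0.01 0.00 0.24;0.1 0.41 -3.32 -0.03 0.01 0.00 0.26;0.1 0.50 -3.64 -0.03 0.01 0.00 0.29;0.1 0.60 -3.96 -0.03 0.01 0.00 0.32;0.1 0.71 -4.28 -0.04 0.01 0.00 0.35;0.1 0.83 -4.59 -0.04 0.01 0.00 0.38;0.1 0.96 -4.90 -0.04 0.01 0.00 0.40;0.1 1.09 -5.21 -0.04 0.01 0.00 0.43;0.1 1.24 -5.51 -0.04 0.01 -0.00 0.46;0.1 1.39 -5.81 -0.05 0.01 -0.00 0.49;0.1 1.55 -6.10 -0.05 0.01 -0.00 0.52;0.1 1.72 -6.39 -0.05 0.01 -0.00 0.54;0.1 1.90 -6.67 -0.06 0.01 -0.00 0.57;0.1 2.08 -6.95 -0.06 0.01 -0.00 0.60;0.1 2.28 -7.23 -0.06 0.01 -0.00 0.63;0.1 2.48 -7.50 -0.06 0.01 -0.00 0.66
```

Request:
step_arm:
  commands: "0.1 -0.01 -0.34 0 0 0 0.03;0.1 0 -0.67 0 0 0 0.06;0.1 0.02 -1.0 0 0 0 0.08;0.1 0.05 -1.34 0 0 0 0.11;0.1 0.08 -1.67 0 0 0 0.14;0.1 0.13 -2.0 0 0 0 0.17;0.1 0.16 -2.17 0 0 0 0.18;0.1 0.18 -2.34 0 0 0 0.2;0.1 0.21 -2.5 0 0 0 0.21;0.1 0.25 -2.67 0 0 0 0.22"

```text
time_s: 22.4
eef_pos: [545.0, -84.7, 147.7]
ee_rot: [0.003, 0.731, 0.682, 0.003]
force: [11.5, 2.8, -3.6]
grip_width: 0.298
grip_force: 35.2
```

```bash
python3 -c "
from h import *
arc(1.3,36)"|cut -c1-700
```

```text
t 22.4 plate [ -18.8 -121.2  147.7] Fplate [11.7  1.4 -3.6] grip 0.298 35.2 q6 [-0.37  0.46  1.56  0.    1.11 -0.3 ]
q 0.85 r 119.9 Ftan 11.3 Frad -3.4
0.1 -0.01 -0.15 -0.00 0.01 -0.00 -0.00;0.1 -0.01 -0.30 -0.00 0.01 -0.00 0.01;0.1 -0.00 -0.45 -0.00 0.01 -0.00 0.02;0.1 0.00 -0.60 -0.01 0.01 -0.00 0.04;0.1 0.01 -0.75 -0.01 0.01 -0.00 0.05;0.1 0.01 -0.90 -0.01 0.01 -0.00 0.06;0.1 0.03 -1.05 -0.01 0.01 -0.00 0.07;0.1 0.04 -1.20 -0.01 0.01 -0.00 0.09;0.1 0.05 -1.35 -0.01 0.01 -0.00 0.10;0.1 0.07 -1.50 -0.01 0.01 -0.00 0.11;0.1 0.09 -1.65 -0.01 0.01 -0.00 0.12;0.1 0.10 -1.79 -0.01 0.01 -0.00 0.14;0.1 0.13 -1.94 -0.02 0.01 -0.00 0.15;0.1 0.15 -2.09 -0.02 0.01 -0.00 0.16;0.1 0.17 -2.24 -0.02 0.01 -0.00 0.17;0.1 0.20 -2.39 -0.02 0.01 -0.00 0.19;0.1 0.23 -2.53 -0.02 0.01 -0.00 0.20;0.1 0.26 -2.68 -0.02 0.01 -0.00 0.21;0.1 0.29 -2.83 -0.02 0.01 -0.0
```

Request:
step_arm:
  commands: "0.1 -0.01 -0.3 0 0 0 0.02;0.1 0 -0.6 0 0 0 0.05;0.1 0.01 -0.9 0 0 0 0.07;0.1 0.04 -1.2 0 0 0 0.1;0.1 0.06 -1.5 0 0 0 0.12;0.1 0.1 -1.79 0 0 0 0.15;0.1 0.14 -2.09 0 0 0 0.17;0.1 0.17 -2.24 0 0 0 0.19;0.1 0.2 -2.39 0 0 0 0.2;0.1 0.23 -2.53 0 0 0 0.21;0.1 0.26 -2.68 0 0 0 0.22;0.1 0.29 -2.83 0 0 0 0.24"

```text
time_s: 23.4
eef_pos: [517.4, -80.0, 147.6]
ee_rot: [0.003, 0.808, 0.59, 0.004]
force: [13.0, 3.0, -5.4]
grip_width: 0.293
grip_force: 35.1
```

```bash
python3 -c "
from h import *
arc(1.33,20)"
```

```text
t 23.4 plate [ -45.7 -113.4  147.6] Fplate [13.3  1.5 -5.4] grip 0.293 35.1 q6 [-0.38  0.41  1.64  0.    1.08 -0.07]
q 1.084 r 120.1 Ftan 11.6 Frad -6.6
0.1 0.01 -0.15 -0.00 0.01 -0.00 -0.01;0.1 0.01 -0.30 -0.00 0.01 -0.00 0.01;0.1 0.01 -0.44 -0.00 0.01 -0.00 0.02;0.1 0.01 -0.59 -0.01 0.01 -0.00 0.03;0.1 0.02 -0.74 -0.01 0.01 -0.00 0.04;0.1 0.02 -0.89 -0.01 0.01 -0.00 0.05;0.1 0.03 -1.03 -0.01 0.01 -0.00 0.07;0.1 0.04 -1.18 -0.01 0.01 -0.00 0.08;0.1 0.06 -1.33 -0.01 0.01 -0.00 0.09;0.1 0.07 -1.48 -0.01 0.01 -0.00 0.10;0.1 0.09 -1.62 -0.01 0.01 -0.00 0.12;0.1 0.10 -1.77 -0.02 0.01 -0.00 0.13;0.1 0.12 -1.92 -0.02 0.01 -0.00 0.14;0.1 0.15 -2.06 -0.02 0.01 -0.00 0.15;0.1 0.17 -2.21 -0.02 0.01 -0.00 0.17;0.1 0.19 -2.35 -0.02 0.01 -0.00 0.18;0.1 0.22 -2.50 -0.02 0.01 -0.00 0.19;0.1 0.25 -2.64 -0.03 0.01 -0.00 0.20;0.1 0.28 -2.79 -0.03 0.01 -0.00 0.21;0.1 0.31 -2.93 -0.03 0.01 -0.00 0.23
```

Request:
step_arm:
  commands: "0.1 0.05 -0.15 0.03 0 0 0.01;0.1 0.09 -0.3 0.05 0 0 0.02;0.1 0.11 -0.44 0.08 0 0 0.04;0.1 0.11 -0.59 0.08 0 0 0.05;0.1 0.12 -0.74 0.08 0 0 0.06;0.1 0.12 -0.89 0.08 0 0 0.07;0.1 0.13 -1.03 0.08 0 0 0.09"

```text
time_s: 23.98
eef_pos: [508.5, -76.8, 147.5]
ee_rot: [0.004, 0.833, 0.553, 0.004]
force: [14.3, -3.7, -3.0]
grip_width: 0.297
grip_force: 35.6
```

```bash
python3 -c "
from h import *
arc(1.33,13)"
```

```text
t 23.98 plate [ -54.2 -109.3  147.5] Fplate [13.8 -5.3 -3. ] grip 0.297 35.6 q6 [-0.38  0.39  1.67  0.    1.07  0.02]
q 1.163 r 120.0 Ftan 14.7 Frad -1.7
0.1 -0.01 -0.15 -0.00 0.01 -0.00 -0.02;0.1 -0.01 -0.31 -0.00 0.01 -0.00 -0.01;0.1 -0.01 -0.46 -0.01 0.01 -0.00 0.01;0.1 -0.00 -0.62 -0.01 0.01 -0.00 0.02;0.1 -0.00 -0.77 -0.01 0.01 -0.00 0.03;0.1 0.01 -0.93 -0.01 0.01 -0.00 0.05;0.1 0.01 -1.08 -0.01 0.01 -0.00 0.06;0.1 0.02 -1.23 -0.01 0.01 -0.00 0.07;0.1 0.04 -1.39 -0.02 0.01 -0.00 0.09;0.1 0.05 -1.54 -0.02 0.01 -0.00 0.10;0.1 0.07 -1.69 -0.02 0.01 -0.00 0.11;0.1 0.09 -1.85 -0.02 0.01 -0.00 0.12;0.1 0.10 -2.00 -0.02 0.01 -0.00 0.14
```

Request:
step_arm:
  commands: "0.1 0 -0.1 0 0 0 0.01;0.1 0 -0.2 0 0 0 0.02;0.1 0 -0.3 0 0 0 0.02"

```text
time_s: 24.23
eef_pos: [505.7, -75.8, 147.4]
ee_rot: [0.004, 0.839, 0.544, 0.004]
force: [13.3, -3.2, -1.6]
grip_width: 0.294
grip_force: 35.5
```

```bash
python3 -c "
from h import *
arc(1.33,1)"
```

```text
t 24.23 plate [ -56.8 -107.9  147.4] Fplate [12.9 -4.7 -1.6] grip 0.294 35.5 q6 [-0.38  0.38  1.68  0.    1.06  0.04]
q 1.188 r 120.0 Ftan 13.5 Frad -2.2
0.1 0.08 -1.71 -0.02 0.01 -0.00 0.12
```

Request:
step_arm:
  commands: "0.1 0.01 -0.12 0 0 0 0.01;0.1 0.02 -0.24 0 0 0 0.02;0.1 0.02 -0.36 0 0 0 0.03;0.1 0.03 -0.48 0 0 0 0.04;0.1 0.03 -0.6 0 0 0 0.05"

```text
time_s: 24.65
eef_pos: [500.4, -73.4, 147.5]
ee_rot: [0.005, 0.852, 0.523, 0.004]
force: [13.3, -6.0, -3.4]
grip_width: 0.296
grip_force: 35.5
```

```bash
python3 -c "
from h import *
arc(1.33,1)"
```

```text
t 24.65 plate [ -61.8 -105.   147.5] Fplate [12.5 -7.4 -3.4] grip 0.296 35.5 q6 [-0.38  0.37  1.7   0.    1.06  0.09]
q 1.236 r 120.0 Ftan 14.5 Frad -0.3
0.1 0.02 -1.13 -0.01 0.01 -0.00 0.07
```

Request:
step_arm:
  commands: "0.1 0.01 -0.12 0 0 0 0.01;0.1 0.01 -0.24 0 0 0 0.02;0.1 0.02 -0.36 0 0 0 0.03"

```text
time_s: 24.9
eef_pos: [497.1, -71.8, 147.4]
ee_rot: [0.005, 0.86, 0.51, 0.004]
force: [11.5, -7.5, -1.1]
grip_width: 0.296
grip_force: 35.6
```

```bash
python3 -c "
from h import *
arc(1.33,1)"
```

```text
t 24.9 plate [ -64.9 -102.9  147.4] Fplate [10.5 -8.8 -1.1] grip 0.296 35.6 q6 [-0.38  0.36  1.71  0.    1.06  0.12]
q 1.266 r 120.0 Ftan 13.6 Frad 1.5
0.1 0.00 -0.76 -0.01 0.01 -0.00 0.04
```

The slow readings (14.7, 13.5, 14.5, 13.6 N, noise about 0.7) centre on 14 to 15 N. Release and rise.

Request:
step_arm:
  commands: "0.7 0 0 0 0 0 0;0.7 0 0 0 0 0 0;0.7 0 0 0 0 0 0;0.7 0 0 0 0 0 0;0.7 0 0 -3 0 0 0;0.7 0 0 -7 0 0 0;0.7 0 0 -11 0 0 0;0.7 0 0 -15 0 0 0;0.7 0 0 -15 0 0 0"

```text
time_s: 25.65
eef_pos: [496.1, -70.5, 303.3]
ee_rot: [0.006, 0.859, 0.512, 0.005]
force: [1.2, -0.7, 0.8]
grip_width: 0.702
grip_force: 0.0
```

```bash
python3 - <<'E'
from h import *
now(); m=camera_model("scene")
a=capture("scene")[110:290,230:430,::-1]; cv2.imwrite("pics/end.png",cv2.resize(a,None,fx=3,fy=3,interpolation=cv2.INTER_CUBIC))
E
```

```text
t 25.65 plate [ -65.8 -101.6  303.3] Fplate [ 1.2 -0.8  0.8] grip 0.702 0.0 q6 [-0.38  0.22  1.48  0.    1.43  0.12]
```

View pics/end.png

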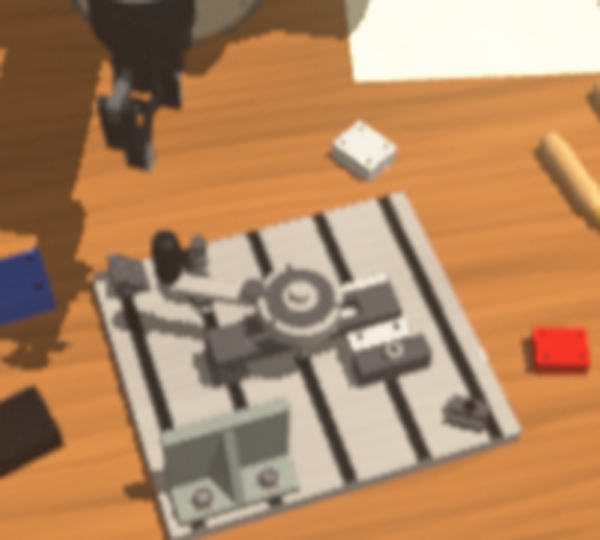

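The block (378,335) is flush on the stop under the strap, the lever stands by the idle stud, and nothing else has moved. Hand in.

```bash
python3 -c "
from rig import *
print(finish_job())"
```

```text
the job is handed in; nothing more can be done
None
```

The block is home and square against the end stop, and the clamp nut is tightened to a noisy 14–15 N pull at the grip; the lever is released, nothing else was touched, and the job was handed in at about 26 s.

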